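# Lay the paint tools out on the drip rack

## Task

Pick up the stirring paddle and the filling knife from the bench and lay them across the two bars of the drip rack, beside the paddle that already rests there and pointing the same way: flat on both bars, square across them, blades over the drip pan, not touching one another. Set them down, do not drop them, and leave the resting paddle and the other things on the bench where they are.

Things in the scene. Friction and masses are not known exactly. Their poses are not given: they have to be found in the camera images.
- rack: (All sizes in mm.) Fixed drip rack: two level steel bars along y at x = -55 and +55, each 290 long, 10 wide, tops 45 above the bench, on thin end feet at y = +-148, open between them down to the bench. A shallow dark drip pan, 286 long, 18 high, lies on the +x side only (x 65 to 180). Origin: on the bench, midway between the bars and along them; x points square across the bars to the pan, z up
- paddle: Stirring paddle loose on the bench, 200 mm long, about 100 g. Wooden handle 26 wide, 22 thick (x -100 to +10), aluminium shank 14 wide, 8 thick, perforated blade 50 x 50 x 5 (x +50 to +100). Underside all flat. Origin: on the underside, midway along; x points to the blade end, z up. Balances near x = +10
- paddle_blade (a point): Middle of the paddle's blade, 75 from the paddle's origin along its x
- knife: Filling knife loose on the bench, 180 mm long, about 90 g. Wooden handle 26 wide, 22 thick (x -90 to 0), flat aluminium blade 4 to 6 thick (x 0 to +90) widening in steps from 24 to 66. Underside all flat. Origin: on the underside, midway along; x points to the blade end, z up. Balances near x = +10
- knife_blade (a point): Middle of the knife's widest part, 65 from the knife's origin along its x
- rest_paddle: Like the first paddle, already lying loose across the bars, 70 to 90 from the rack's middle on its +y side, blade over the pan. Wooden handle 26 wide, 22 thick (x -100 to +10), aluminium shank 14 wide, 8 thick, perforated blade 50 x 50 x 5 (x +50 to +100). Underside all flat. Origin: on the underside, midway along; x points to the blade end, z up. Balances near x = +10
- rest_paddle_blade (a point): Middle of the blade of the second paddle, 75 from its origin along its x
- pot: Bystander (sizes in mm): beige lidded pot, 80 across, 85 high, loose; origin under its centre
- tin: Bystander (sizes in mm): plain steel can, 90 across, 90 high, loose; origin under its centre
- spanner: Bystander (sizes in mm): steel spanner 150 long lying on the bench, loose; origin under its middle
- can_lid: Bystander (sizes in mm): beige can lid, flat disc 90 across, 10 thick, loose; origin under its centre
- cup: Bystander (sizes in mm): white plastic cup, 72 across, 60 high, loose; origin under its centre

How it is judged:
At the end, for the whole second after the job is handed in: All three tools lie at rest, flat on both bars (underside 40 to 50 mm up, tilt under 0.08 rad), within 0.21 rad of square across them, middle of each blade 55 to 125 mm from the rack's middle on the pan side, each within 135 mm of the bars' middle, none touching another (x of paddle_blade in the frame of rack between 0.055 and 0.125 m and y of paddle in the frame of rack between -0.135 and 0.135 m and z of paddle in the frame of rack between 0.04 and 0.05 m and angle between each of paddle, knife, rest_paddle's own z axis and vertical below 0.08 rad and angle between the x axis of each of paddle, knife, rest_paddle and the x axis of rack, either way round below 0.21 rad and linear speed of each of paddle, knife, rest_paddle below 0.02 m/s and x of knife_blade in the frame of rack between 0.055 and 0.125 m and y of knife in the frame of rack between -0.135 and 0.135 m and z of knife in the frame of rack between 0.04 and 0.05 m and x of rest_paddle_blade in the frame of rack between 0.055 and 0.125 m and y of rest_paddle in the frame of rack between -0.135 and 0.135 m and z of rest_paddle in the frame of rack between 0.04 and 0.05 m and contact force between paddle and knife below 0.05 N and contact force between each of paddle, knife and rest_paddle below 0.05 N).
It fails at once if the paddle falls freely or is thrown (faster than 0.7 m/s without the fingers on it, a drop of about 25 mm) (linear speed of paddle above 0.7 m/s and contact force between the fingers and paddle below 0.05 N).
It fails at once if the knife falls freely or is thrown (faster than 0.7 m/s without the fingers on it, a drop of about 25 mm) (linear speed of knife above 0.7 m/s and contact force between the fingers and knife below 0.05 N).
It fails at once if the resting paddle is moved more than 25 mm (distance of rest_paddle from where it was at the start of the episode above 0.025 m).
It fails at once if another thing on the bench (pot, tin, spanner, can lid, cup) is moved more than 30 mm (distance of any of pot, tin, spanner, can_lid, cup from where it was at the start of the episode above 0.03 m).
It also fails if it takes over 64 s, if anything falls off the work surface, if the arm or the gripper's body presses on something with over 40 N, if the wrist force passes 120 N, or if a joint passes its speed limit or range.

## Robot

A 6-joint arm with a two-finger parallel gripper is mounted at the origin on the work surface. World frame = base frame: x ahead of the robot, y to its left, z up, the work surface at z = 0. Lengths are in m, angles in rad, forces in N, time in s.
With the tool pointing down it reaches from about 0.375 to 0.9 m from the base axis. Payload 3.1 kg.
Tool frame: the origin (TCP) lies midway between the tips of the shut fingers; the grasp point (between the pads) lies 19 mm behind it; z points along the fingers, y is the line along which they close (so a half turn about z gives the same grasp; the last joint's range is limited). The gripper opens to 87 mm and grips with 3 to 60 N. Pads are 19 mm wide; open, the fingers measure 117 mm over their backs; the gripper's body (75 mm by 190 mm) begins 51 mm behind the grasp point.
Start: joints at [-1.359, 0.527, 1.433, -0, 1.181, -0.178], TCP at [0.238, -0.578, 0.223] pointing down, gripper open.
Joint ranges: [-3.08, 3.08], [-0.75, 2.2], [0.22, 2.44], [-1.43, 4.57], [0, 2.65], [-2.85, 2.85]. Speed limits (rad/s): [2.79, 2.79, 3.14, 3.14, 3.14, 3.14].

## Interface

Orientations are given as a unit quaternion [x, y, z, w].
In Python, from rig import get_obs, cams, job gives the robot as it stands.
- The arm moves only by the tool servo_tool, never from a script. Its argument "moves" is text: rows parted by semicolons, each of 5 numbers parted by spaces: the shift along the tool's x, y, z in m, then the turn about the tool's z in degrees, then the finger opening in m, from 0 to 0.087. In form: dx dy dz spin claw; .... A call has 1 to 10 rows; each row is the pose to reach, as a shift and turn from the pose commanded when the call began, along the tool's axes at that moment; what a row does not reach only later rows make up. A row lasts 1/12 s, in which the tool goes at most 41.7 mm and 7.16 degrees, less where a joint would pass 70% of its speed; a pose out of reach is approached as far as the arm can. A call with a gripper value outside its range is refused whole. The fingers move at their own pace and stop on an object; "grip_force" is the grip in N (left out, the last holds). Time passes only in rows, so rows that repeat a pose let the fingers close. It gives the time, the measured TCP pose, the force, the opening and the grip force at its end, in the units of the state.
- get_obs(): the state, without advancing time (a new reading comes with each control period).
- cams.camera(name): name is "side" or "top" or "wrist"; returns the picture (480x640x3 uint8, blue, green, red); there is no depth.
- cams.camera_model(name): a dict with "fx", "fy", "cx", "cy" (pixels), "R" (3x3) and "t" (3): a world point X has camera coordinates R X + t. Camera axes: x right, y down, z forward; pixel columns grow to the right and rows downward; lengths in m; the calibration is good to about 2 mm. The wrist camera is an equidistant fisheye: a pixel r from the principal point sees the ray r / f radians off the axis. A picture is of the moment at which its call begins: read the wrist's pose just before it. camera_model takes no time and is no camera call; for the wrist camera it gives the pose at the moment of the call.
- job.hand_in(): hands the job in; it is judged then, once.
The state is a dict: "time": time; "q": joint angles; "joint_velocities": joint speeds; "joint_torque": joint torques, N m; "position": TCP position; "tool_rot": TCP orientation; "ft_force": force on the tool from outside, world axes, zero at the start; "moment": the same for the moment, N m; "grip_width": finger opening in m; "grip_force": force on a finger pad.
Only numpy, scipy, OpenCV 4.12 (cv2) and the standard library are available. Lean on these libraries where they do the work, as an engineer would, in place of code of your own. Each camera call takes 0.05 s, during which the arm holds its last target. There are 200 camera calls.

## Working session

There is one attempt and no reset: what is moved stays moved. The work goes in short steps, Python scripts to look and compute and a tool call to move; the robot and the scene stay as the last step left them, time stands still between calls to the robot, and variables do not carry over. Pictures are saved under pics/ and viewed, at most 10 in all, crops included, and the job is handed in when it is done.

Besides the shell and the picture viewer there is one more tool, called after ">>>" by a JSON object that holds its "method" and its "body". servo_tool: Moves the arm, as the interface text tells. Its arguments: {"type":"object","properties":{"moves":{"type":"string"},"grip_force":{"type":"number"}},"required":["moves"]}

```bash
mkdir -p pics
python3 - <<'E'
from rig import get_obs,cams
import cv2
o=get_obs();print(o['time'],o['position'],o['tool_rot'],o['grip_width'])
for n in('top','side'):
    cv2.imwrite(f'pics/{n}0.png',cams.camera(n));m=cams.camera_model(n);print(n,m)
E
```

```text
0.0 [ 0.23737068 -0.57738339  0.22158781] [ 9.81068160e-01  1.93659798e-01 -9.61040365e-06 -1.07106702e-03] 0.08703770007221623
top {'fx': 502.63034751338176, 'fy': 502.63034751338176, 'cx': 314.1959277629246, 'cy': 237.88665383374033, 'R': array([[-0.0180178 , -0.99972886,  0.01474999],
       [-0.9972885 ,  0.01691714, -0.07162018],
       [ 0.07135123, -0.01600043, -0.99732291]]), 't': array([-0.05137067,  0.58325397,  1.33859868])}
side {'fx': 615.9687725730416, 'fy': 615.9687725730416, 'cx': 317.7668191375443, 'cy': 244.18162502406645, 'R': array([[-0.95492983, -0.29682267,  0.00230665],
       [-0.17214599,  0.54745933, -0.8189347 ],
       [ 0.24181559, -0.78242225, -0.57388208]]), 't': array([0.54112349, 0.18478773, 1.14878311])}
```

View pics/top0.png

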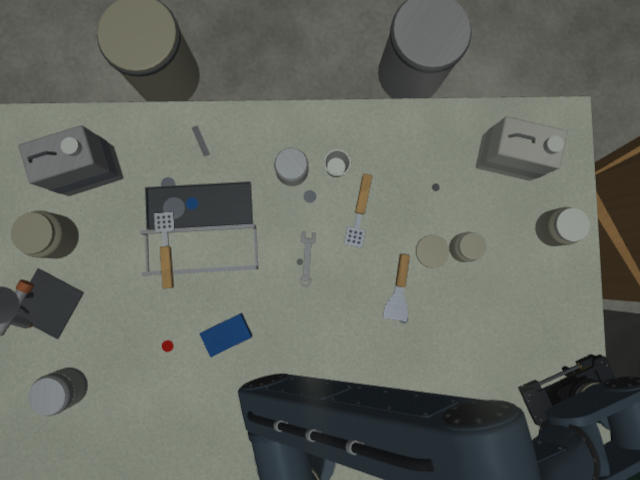

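View pics/side0.png

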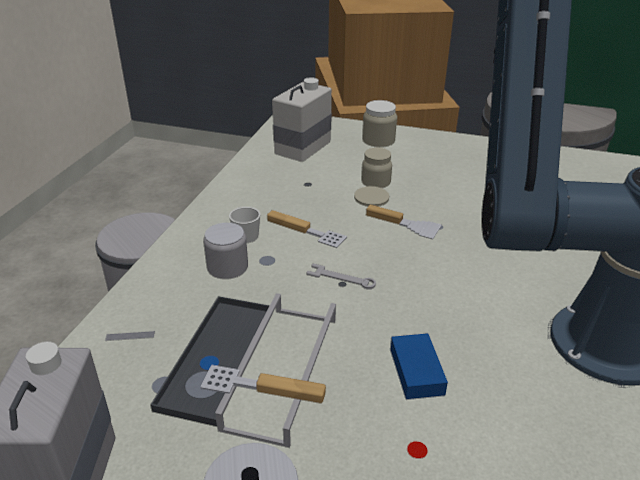

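Top view shows the paddle (handle end 367,176; blade 355,235), the knife (handle end 404,255; blade 396,310) and the rack bars (147,273)-(257,268) and (147,230)-(257,226). The resting paddle is at about (166,250). The side view agrees.

```bash
cat > h.py <<'E'
import numpy as np,cv2
from rig import get_obs,cams
from scipy.spatial.transform import Rotation as Ro
def bp(m,uv,z,fish=False):
    uv=np.atleast_2d(np.asarray(uv,float));out=[]
    for u,v in uv:
        a=np.array([(u-m['cx'])/m['fx'],(v-m['cy'])/m['fy']])
        if fish:
            r=np.hypot(*a);d=np.array([*(a/max(r,1e-9)*np.sin(r)),np.cos(r)])
        else: d=np.array([*a,1.])
        R=np.array(m['R']);c=-R.T@m['t'];w=R.T@d
        out.append(c+w*(z-c[2])/w[2])
    return np.array(out)
def proj(m,X,fish=False):
    p=np.array(m['R'])@X+m['t']
    if fish:
        r=np.hypot(p[0],p[1]);th=np.arctan2(r,p[2]);a=p[:2]/max(r,1e-9)*th
    else:a=p[:2]/p[2]
    return np.array([a[0]*m['fx']+m['cx'],a[1]*m['fy']+m['cy']])
def wood(im,amin=80):
    h=cv2.cvtColor(im,cv2.COLOR_BGR2HSV)
    k=cv2.inRange(h,(8,110,60),(25,255,255))
    n,l,s,c=cv2.connectedComponentsWithStats(k)
    return [(l==i).astype(np.uint8) for i in range(1,n) if s[i,4]>amin]
E
python3 - <<'E'
from h import *
im=cv2.imread('pics/top0.png');m=cams.camera_model('top')
for k in wood(im):
    ys,xs=np.nonzero(k)
    if xs.max()>560: continue
    uv=np.c_[xs,ys]; z=.067 if xs.mean()<250 else .022
    P=bp(m,uv,z)[:,:2].astype(np.float32)
    r=cv2.minAreaRect(P);c=P.mean(0);_,_,v=np.linalg.svd(P-c,full_matrices=False)
    print(uv.mean(0),'c',c,'rect',r,'ax',np.degrees(np.arctan2(v[0,1],v[0,0])))
b=bp(m,[(147,273),(257,268),(147,230),(257,226)],.045);print(b)
print('blade ends',bp(m,[(355,247),(396,321),(355,237),(397,312)],.005))
E
```

```text
[363.12893082 193.66037736] c [ 0.7008224  -0.19709355] rect ((0.7010322213172913, -0.1969982534646988), (0.022497044876217842, 0.10590910911560059), 77.39414978027344) ax 167.22292
[166.02295918 267.00510204] c [0.5098959  0.32462925] rect ((0.510258674621582, 0.32462120056152344), (0.10524361580610275, 0.024715501815080643), 4.512267589569092) ax -175.28758
[402.06049822 270.16014235] c [ 0.49091944 -0.29709533] rect ((0.4911917448043823, -0.29701536893844604), (0.02402833290398121, 0.08475559204816818), 79.44294738769531) ax 169.66443
[ 23.75 286.75] c [0.46558484 0.6891395 ] rect ((0.4651338756084442, 0.6889591217041016), (0.036951079964637756, 0.022509949281811714), 67.3852767944336) ax -109.91524
[[0.49539    0.38054801 0.045     ]
 [0.50336907 0.09138534 0.045     ]
 [0.60901669 0.38119431 0.045     ]
 [0.61482381 0.09028381 0.045     ]]
blade ends [[ 0.55652649 -0.17308373  0.005     ]
 [ 0.35368974 -0.27962884  0.005     ]
 [ 0.58397108 -0.17373821  0.005     ]
 [ 0.37784614 -0.28307042  0.005     ]]
```

```bash
cat >> h.py <<'E'
def to(x,y,z,head):
    """print shift in tool axes & spin to bring TCP to x,y,z with tool-x heading head(deg)"""
    o=get_obs();R=Ro.from_quat(o['tool_rot']).as_matrix();p=np.array(o['position'])
    h=np.degrees(np.arctan2(R[1,0],R[0,0]))
    d=R.T@(np.array([x,y,z])-p)
    print('t',round(o['time'],2),'pos',p.round(4),'head',h.round(2),'q6',round(o['q'][5],2),'w',round(o['grip_width'],4),'F',np.round(o['ft_force'],1))
    print('shift',d.round(4),'spin',round((h-head+180)%360-180,2))
E
python3 -c "
from h import *
to(.662,-.188,.18,-12.8)"
```

```text
t 0.1 pos [ 0.2374 -0.5775  0.2217] head 22.33 q6 -0.18 w 0.0869 F [-0.9  0.1 -0. ]
shift [ 0.5407 -0.1988  0.0422] spin 35.13
```

>>> {"method": "servo_tool", "body": {"moves": "0.541 -0.199 0.042 35 0.06;0.541 -0.199 0.042 35 0.06;0.541 -0.199 0.042 35 0.06;0.541 -0.199 0.042 35 0.06;0.541 -0.199 0.042 35 0.06;0.541 -0.199 0.042 35 0.06;0.541 -0.199 0.042 35 0.06;0.541 -0.199 0.042 35 0.06;0.541 -0.199 0.042 35 0.06;0.541 -0.199 0.042 35 0.06"}}

```text
time: 0.93
position: [0.5392, -0.3005, 0.1923]
tool_rot: [0.994, -0.11, -0.0, -0.0]
ft_force: [1.3, -0.2, 0.2]
grip_width: 0.0599
grip_force: 0.0
```

```bash
python3 -c "
from h import *
to(.662,-.188,.18,-12.8)"
```

```text
t 0.93 pos [ 0.5392 -0.3005  0.1923] head -12.67 q6 1.1 w 0.0599 F [ 1.3 -0.2  0.2]
shift [ 0.0951 -0.1367  0.0122] spin 0.13
```

>>> {"method": "servo_tool", "body": {"moves": "0.095 -0.137 0.012 0 0.06;0.095 -0.137 0.012 0 0.06;0.095 -0.137 0.012 0 0.06;0.095 -0.137 0.012 0 0.06;0.095 -0.137 0.012 0 0.06;0.095 -0.137 0.012 0 0.06;0.095 -0.137 0.012 0 0.06"}}

```text
time: 1.52
position: [0.6603, -0.1892, 0.18]
tool_rot: [0.994, -0.11, -0.001, 0.0]
ft_force: [-0.4, 0.4, -0.9]
grip_width: 0.0601
grip_force: 0.0
```

```bash
cat > meas.py <<'E'
from h import *
import sys
def meas(name,z=.022):
    m=cams.camera_model('wrist');im=cams.camera('wrist');cv2.imwrite(f'pics/{name}.png',im)
    for k in wood(im,400):
        ys,xs=np.nonzero(k);P=bp(m,np.c_[xs,ys],z,True)[:,:2].astype(np.float32)
        r=cv2.minAreaRect(P);c=P.mean(0);_,_,v=np.linalg.svd(P-c,full_matrices=False)
        print('px',xs.mean().round(),ys.mean().round(),'c',c,'rect',np.round(r[0],4),np.round(r[1],4),'ax',np.degrees(np.arctan2(v[0,1],v[0,0])).round(2))
    return m,im
if __name__=='__main__': meas(sys.argv[1],float(sys.argv[2])); to(*map(float,sys.argv[3:7]))
E
python3 meas.py w1 .022 .662 -.188 .18 -12.8
```

```text
px 317.0 171.0 c [ 0.7048914  -0.19878276] rect [ 0.7035 -0.1984] [0.0237 0.106 ] ax 167.2
t 1.57 pos [ 0.66   -0.19    0.1803] head -12.69 q6 1.35 w 0.0598 F [ 0.3 -0.4 -0. ]
shift [ 0.0015 -0.0024  0.0003] spin 0.11
```

View pics/w1.png

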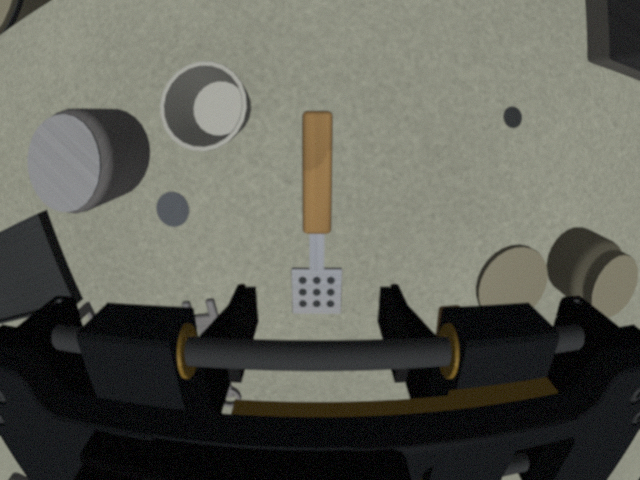

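Wrist view shows the paddle handle between the fingers, centred at (317,171), matching the top measurement. I'm descending now.

>>> {"method": "servo_tool", "body": {"moves": "0.003 -0.001 0.04 0 0.06;0.003 -0.001 0.08 0 0.06;0.003 -0.001 0.12 0 0.06;0.003 -0.001 0.15 0 0.06;0.003 -0.001 0.165 0 0.06;0.003 -0.001 0.176 0 0.06;0.003 -0.001 0.176 0 0.06;0.003 -0.001 0.176 0 0.06"}}

```text
time: 2.23
position: [0.6647, -0.1904, 0.0059]
tool_rot: [0.994, -0.111, 0.001, 0.0]
ft_force: [-0.0, 0.5, 0.4]
grip_width: 0.0602
grip_force: 0.0
```

>>> {"method": "servo_tool", "body": {"moves": "0 0 0 0 0.01;0 0 0 0 0.01;0 0 0 0 0.01;0 0 0 0 0.01;0 0 0 0 0.01;0 0 0 0 0.01;0 0 0 0 0.01", "grip_force": 30}}

```text
time: 2.82
position: [0.6643, -0.1892, 0.0052]
tool_rot: [0.994, -0.11, 0.0, 0.0]
ft_force: [-0.8, 0.4, 2.5]
grip_width: 0.0257
grip_force: 30.0
```

>>> {"method": "servo_tool", "body": {"moves": "0 0 -0.01 0 0.01;0 0 -0.03 0 0.01;0 0 -0.05 0 0.01;0 0 -0.08 0 0.01;0 0 -0.11 0 0.01;0 0 -0.14 0 0.01;0 0 -0.16 0 0.01;0 0 -0.16 0 0.01"}}

```text
time: 3.48
position: [0.6674, -0.1906, 0.1713]
tool_rot: [0.994, -0.11, 0.005, 0.002]
ft_force: [-0.1, -0.8, -0.9]
grip_width: 0.0257
grip_force: 30.0
```

```bash
python3 meas.py w2 .185 .566 .245 .17 181.4
```

```text
px 318.0 220.0 c [ 0.71167994 -0.20063192] rect [ 0.7078 -0.1998] [0.0258 0.1052] ax 167.25
t 3.53 pos [ 0.6659 -0.19    0.1684] head -12.66 q6 1.35 w 0.0257 F [ 0.3 -0.1 -1.1]
shift [-0.1927 -0.4025 -0.0035] spin 165.94
```

View pics/w2.png

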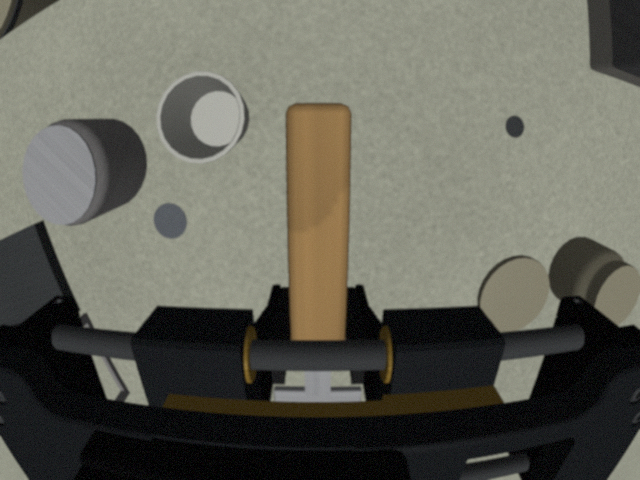

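Paddle is held squarely: handle upright along the tool at column 318, with the shank just past the pads. Next I carry it to the rack.

>>> {"method": "servo_tool", "body": {"moves": "-0.018 -0.04 0 -7 0.01;-0.036 -0.08 0 -14 0.01;-0.054 -0.12 0 -21 0.01;-0.072 -0.16 0 -28 0.01;-0.09 -0.2 0 -35 0.01;-0.105 -0.235 0 -42 0.01;-0.12 -0.27 0 -49 0.01;-0.135 -0.3 0 -56 0.01;-0.15 -0.33 0 -63 0.01;-0.165 -0.36 0 -70 0.01", "grip_force": 40}}

```text
time: 4.37
position: [0.5797, 0.1999, 0.1628]
tool_rot: [0.876, 0.483, -0.002, -0.001]
ft_force: [1.1, -0.4, -1.0]
grip_width: 0.0258
grip_force: 40.0
```

>>> {"method": "servo_tool", "body": {"moves": "0 0 0 -7 0.01;0 0 0 -14 0.01;0 0 0 -21 0.01;0 0 0 -28 0.01;0 0 0 -35 0.01;0 0 0 -42 0.01;0 0 0 -49 0.01;0 0 0 -56 0.01;0 0 0 -63 0.01;0 0 0 -70 0.01"}}

```text
time: 5.2
position: [0.5804, 0.1979, 0.1627]
tool_rot: [0.441, 0.898, -0.001, -0.002]
ft_force: [0.6, 0.9, -0.6]
grip_width: 0.0255
grip_force: 40.0
```

```bash
python3 -c "
from h import *
to(.5665,.246,.12,181.4)"
```

```text
t 5.2 pos [0.5804 0.1979 0.1627] head 127.68 q6 -0.51 w 0.0255 F [ 0.6  0.9 -0.6]
shift [0.0465 0.0185 0.0427] spin -53.72
```

>>> {"method": "servo_tool", "body": {"moves": "0.015 0.006 0 -7 0.01;0.03 0.012 0 -14 0.01;0.047 0.018 0 -21 0.01;0.047 0.018 0 -28 0.01;0.047 0.018 0 -35 0.01;0.047 0.018 0 -42 0.01;0.047 0.018 0.01 -49 0.01;0.047 0.018 0.03 -54 0.01;0.047 0.018 0.043 -54 0.01;0.047 0.018 0.043 -54 0.01"}}

```text
time: 6.03
position: [0.564, 0.2455, 0.1172]
tool_rot: [-0.012, 1.0, -0.001, -0.005]
ft_force: [-0.4, -1.0, -0.9]
grip_width: 0.0256
grip_force: 40.0
```

Run:
```python
from h import *
to(.5665,.246,.052,181.4)
a=cams.camera('side')[260:450,140:380];cv2.imwrite('pics/s1.png',cv2.resize(a,None,fx=2,fy=2))
t=cams.camera('top')[160:310,100:300];cv2.imwrite('pics/t1.png',cv2.resize(t,None,fx=3,fy=3))
m,i=__import__('meas').meas('w3',.13)
s=np.zeros((480,800,3),np.uint8);s[:380,:480]=cv2.resize(a,None,fx=2,fy=2);s[:240,480:800]=cv2.resize(i,(320,240));s[240:480,480:800]=cv2.resize(t,(320,240));cv2.imwrite('pics/c1.png',s)
```

```text
t 6.03 pos [0.564  0.2455 0.1172] head -178.67 q6 -1.36 w 0.0256 F [-0.4 -1.  -0.9]
shift [-0.0031  0.0006  0.0651] spin -0.07
px 448.0 177.0 c [0.50142133 0.30087733] rect [0.5029 0.3007] [0.0752 0.0194] ax 4.67
px 318.0 219.0 c [0.5231308  0.24507065] rect [0.5274 0.2449] [0.1081 0.0265] ax 1.18
px 344.0 404.0 c [0.62639725 0.2627909 ] rect [0.6254 0.257 ] [0.0151 0.2009] ax -87.68
```

View pics/c1.png

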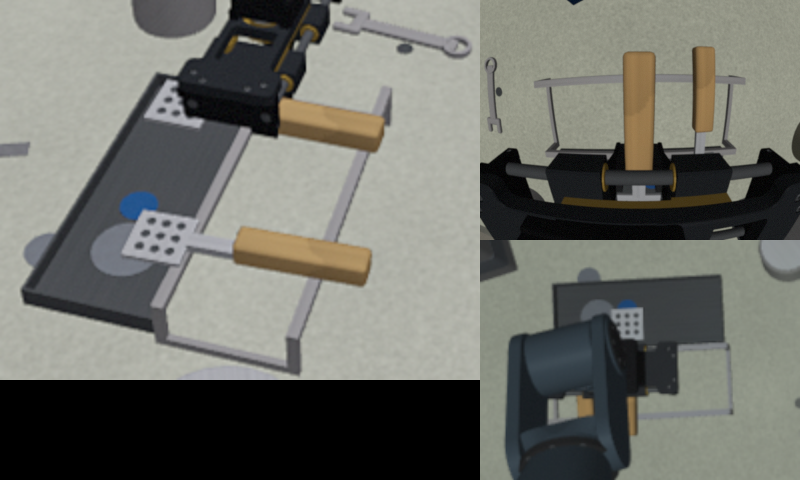

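The combined view shows the paddle held level above the rack, clear of the resting paddle. The handle reaches past the near bar and the blade is over the pan. I'll check the rack position from the wrist picture's bar ends at about (116,164) and (524,157).

Run:
```python
from h import *
m=cams.camera_model('wrist')
print(bp(m,[(114,164),(524,157),(144,301),(506,300)],.045,True))
k=[k for k in wood(cv2.imread('pics/w3.png'),400)][0]
ys,xs=np.nonzero(k);P=bp(m,np.c_[xs,ys],.067,True)[:,:2].astype(np.float32);print(cv2.minAreaRect(P))
```

```text
[[0.50571091 0.10019454 0.045     ]
 [0.49361397 0.39068479 0.045     ]
 [0.61183416 0.11211672 0.045     ]
 [0.6048009  0.39558385 0.045     ]]
((0.5123329758644104, 0.3245737850666046), (0.10675186663866043, 0.02752593159675598), 4.391447067260742)
```

>>> {"method": "servo_tool", "body": {"moves": "-0.002 0 0.02 0 0.01;-0.002 0 0.04 0 0.01;-0.002 0 0.052 0 0.01;-0.002 0 0.06 0 0.01;-0.002 0 0.06 0 0.01"}}

```text
time: 6.6
position: [0.5689, 0.2463, 0.0605]
tool_rot: [-0.012, 1.0, -0.0, -0.001]
ft_force: [-0.5, -0.7, -1.6]
grip_width: 0.0255
grip_force: 40.0
```

>>> {"method": "servo_tool", "body": {"moves": "0 0 0.002 0 0.01;0 0 0.004 0 0.01;0 0 0.004 0 0.01;0 0 0.004 0 0.01"}}

```text
time: 6.93
position: [0.5703, 0.2467, 0.0585]
tool_rot: [-0.012, 1.0, 0.0, 0.001]
ft_force: [0.7, -0.3, -0.8]
grip_width: 0.0259
grip_force: 40.0
```

>>> {"method": "servo_tool", "body": {"moves": "0.001 0 0.002 0 0.01;0.001 0 0.004 0 0.01;0.001 0 0.004 0 0.01;0.001 0 0.004 0 0.01"}}

```text
time: 7.27
position: [0.5687, 0.2465, 0.0537]
tool_rot: [-0.012, 1.0, -0.0, -0.0]
ft_force: [0.5, 0.6, -0.7]
grip_width: 0.026
grip_force: 40.0
```

>>> {"method": "servo_tool", "body": {"moves": "0 0 0.001 0 0.01;0 0 0.003 0 0.01;0 0 0.003 0 0.01;0 0 0.003 0 0.01"}}

```text
time: 7.6
position: [0.5687, 0.2464, 0.0506]
tool_rot: [-0.012, 1.0, -0.0, -0.0]
ft_force: [-0.1, -0.3, -0.2]
grip_width: 0.0257
grip_force: 40.0
```

>>> {"method": "servo_tool", "body": {"moves": "0 0 0.001 0 0.01;0 0 0.001 0 0.01;0 0 0.001 0 0.01"}}

```text
time: 7.85
position: [0.569, 0.2465, 0.0501]
tool_rot: [-0.012, 1.0, 0.0, 0.0]
ft_force: [-0.0, 0.6, 1.5]
grip_width: 0.0259
grip_force: 40.0
```

>>> {"method": "servo_tool", "body": {"moves": "0 0 0.001 0 0.01;0 0 0.001 0 0.01;0 0 0.001 0 0.03;0 0 0.001 0 0.038;0 0 0.001 0 0.046;0 0 0.001 0 0.046;0 0 0.001 0 0.046", "grip_force": 5}}

```text
time: 8.43
position: [0.5688, 0.2465, 0.0486]
tool_rot: [-0.012, 1.0, -0.0, -0.0]
ft_force: [-0.2, 0.2, -0.8]
grip_width: 0.0438
grip_force: 0.0
```

>>> {"method": "servo_tool", "body": {"moves": "0 0 -0.01 0 0.046;0 0 -0.03 0 0.046;0 0 -0.06 0 0.046;0 0 -0.1 0 0.046;0 0 -0.13 0 0.046;0 0 -0.13 0 0.046"}}

```text
time: 8.93
position: [0.5735, 0.2478, 0.1868]
tool_rot: [-0.012, 1.0, 0.002, 0.007]
ft_force: [1.4, -0.3, 0.7]
grip_width: 0.0464
grip_force: 0.0
```

Run:
```python
from h import *
m,i=__import__('meas').meas('w4',.067)
to(.457,-.291,.18,169.7)
```

```text
px 418.0 154.0 c [0.50939876 0.32421926] rect [0.5107 0.3241] [0.1059 0.0264] ax 4.54
px 316.0 173.0 c [0.5278503  0.24533522] rect [0.5296 0.2454] [0.1054 0.0235] ax 1.28
px 379.0 403.0 c [0.7601131  0.31965598] rect [0.7582 0.3185] [0.0293 0.3773] ax -87.83
t 8.98 pos [0.5718 0.2473 0.1838] head -178.66 q6 -1.37 w 0.046 F [-0.2  0.3 -0.6]
shift [ 0.1274 -0.5355  0.0015] spin 11.64
```

View pics/w4.png

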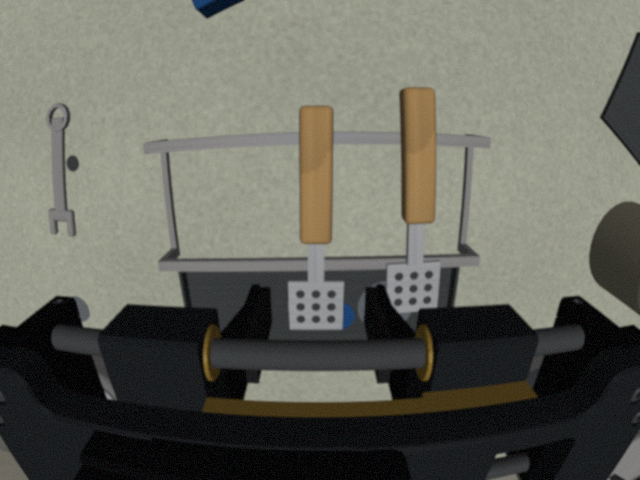

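Paddle lies flat on both bars, blade over the pan at about (316,305), well clear of the resting paddle. Now the knife.

>>> {"method": "servo_tool", "body": {"moves": "0.01 -0.04 0 1.2 0.06;0.02 -0.08 0 2.4 0.06;0.03 -0.12 0 3.6 0.06;0.04 -0.16 0 4.8 0.06;0.05 -0.2 0 6 0.06;0.06 -0.24 0 7 0.06;0.07 -0.28 0 8 0.06;0.08 -0.32 0 9 0.06;0.09 -0.36 0 10 0.06;0.1 -0.4 0 11.6 0.06"}}

```text
time: 9.82
position: [0.4766, -0.157, 0.1781]
tool_rot: [0.09, 0.996, 0.001, -0.001]
ft_force: [-0.1, -0.2, 0.4]
grip_width: 0.0602
grip_force: 0.0
```

```bash
python3 -c "
from h import *
to(.457,-.291,.18,169.7)"
```

```text
t 9.82 pos [ 0.4766 -0.157   0.1781] head 169.67 q6 -1.93 w 0.0602 F [-0.1 -0.2  0.4]
shift [-0.0047 -0.1353 -0.002 ] spin -0.03
```

>>> {"method": "servo_tool", "body": {"moves": "-0.005 -0.04 0 0 0.06;-0.005 -0.08 0 0 0.06;-0.005 -0.11 0 0 0.06;-0.005 -0.135 0 0 0.06;-0.005 -0.135 0 0 0.06;-0.005 -0.135 0 0 0.06"}}

```text
time: 10.32
position: [0.4581, -0.2902, 0.1779]
tool_rot: [0.091, 0.996, 0.001, -0.001]
ft_force: [0.0, 0.8, -0.4]
grip_width: 0.06
grip_force: 0.0
```

```bash
python3 meas.py w5 .022 .457 -.291 .004 169.7
```

```text
px 316.0 253.0 c [ 0.487466   -0.29723173] rect [ 0.4892 -0.2977] [0.0229 0.0877] ax -10.12
px 401.0 402.0 c [ 0.6906595  -0.22849877] rect [ 0.6898 -0.2214] [0.4207 0.0303] ax -99.7
t 10.37 pos [ 0.4582 -0.2888  0.178 ] head 169.66 q6 -2.16 w 0.0601 F [ 0.6 -0.1  0.1]
shift [ 0.0004 -0.0027  0.174 ] spin -0.04
```

View pics/w5.png

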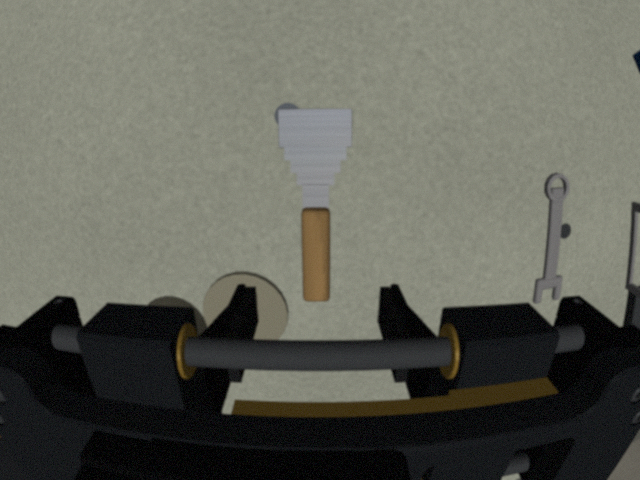

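Wrist view shows the knife centred on column 316, with its handle between the fingers. The can lid sits to the left, behind the grasp line. Descending.

>>> {"method": "servo_tool", "body": {"moves": "0 -0.003 0.04 0 0.05;0 -0.003 0.08 0 0.05;0 -0.003 0.12 0 0.05;0 -0.003 0.15 0 0.05;0 -0.003 0.165 0 0.05;0 -0.003 0.174 0 0.05;0 -0.003 0.174 0 0.05;0 -0.003 0.174 0 0.05"}}

```text
time: 11.03
position: [0.4589, -0.2914, 0.005]
tool_rot: [0.089, 0.996, 0.0, -0.0]
ft_force: [0.1, 0.1, 0.6]
grip_width: 0.0501
grip_force: 0.0
```

>>> {"method": "servo_tool", "body": {"moves": "0 0 0 0 0.01;0 0 0 0 0.01;0 0 0 0 0.01;0 0 0 0 0.01;0 0 0 0 0.01;0 0 0 0 0.01;0 0 0 0 0.01", "grip_force": 40}}

```text
time: 11.62
position: [0.4589, -0.2927, 0.0056]
tool_rot: [0.089, 0.996, -0.0, 0.0]
ft_force: [-1.0, 1.3, 5.2]
grip_width: 0.0259
grip_force: 40.0
```

>>> {"method": "servo_tool", "body": {"moves": "0 0 -0.01 0 0.01;0 0 -0.03 0 0.01;0 0 -0.05 0 0.01;0 0 -0.08 0 0.01;0 0 -0.11 0 0.01;0 0 -0.14 0 0.01;0 0 -0.16 0 0.01;0 0 -0.16 0 0.01"}}

```text
time: 12.28
position: [0.4606, -0.2943, 0.1696]
tool_rot: [0.089, 0.996, -0.003, 0.004]
ft_force: [0.1, 0.1, -0.9]
grip_width: 0.0253
grip_force: 40.0
```

```bash
python3 meas.py w6 .185 .567 .158 .17 1.4
```

```text
px 317.0 314.0 c [ 0.45776466 -0.2940106 ] rect [ 0.4576 -0.2938] [0.0249 0.0286] ax -1.74
px 337.0 399.0 c [ 0.5124324  -0.29274264] rect [ 0.5072 -0.2927] [0.193  0.0317] ax -100.54
t 12.33 pos [ 0.4596 -0.2934  0.1674] head 169.74 q6 -2.16 w 0.0256 F [ 0.1 -0.3 -1.4]
shift [-0.0253  0.4633 -0.004 ] spin 168.34
```

>>> {"method": "servo_tool", "body": {"moves": "-0.002 0.04 0 7 0.01;-0.004 0.08 0 14 0.01;-0.006 0.12 0 21 0.01;-0.008 0.16 0 28 0.01;-0.01 0.2 0 35 0.01;-0.012 0.235 0 42 0.01;-0.014 0.27 0 49 0.01;-0.016 0.3 0 56 0.01;-0.018 0.33 0 63 0.01;-0.02 0.36 0 70 0.01"}}

```text
time: 13.17
position: [0.541, 0.0603, 0.1631]
tool_rot: [0.622, 0.783, -0.001, -0.002]
ft_force: [0.3, -0.3, -1.5]
grip_width: 0.0255
grip_force: 40.0
```

>>> {"method": "servo_tool", "body": {"moves": "0 0 0 7 0.01;0 0 0 14 0.01;0 0 0 21 0.01;0 0 0 28 0.01;0 0 0 35 0.01;0 0 0 42 0.01;0 0 0 49 0.01;0 0 0 56 0.01;0 0 0 63 0.01;0 0 0 70 0.01"}}

```text
time: 14.0
position: [0.5408, 0.0583, 0.163]
tool_rot: [0.959, 0.285, -0.002, -0.001]
ft_force: [0.4, 0.3, -1.0]
grip_width: 0.0255
grip_force: 40.0
```

```bash
python3 -c "
from h import *
to(.5655,.158,.12,1.7)"
```

```text
t 14.0 pos [0.5408 0.0583 0.163 ] head 33.1 q6 0.9 w 0.0255 F [ 0.4  0.3 -1. ]
shift [ 0.0753 -0.0699  0.0429] spin 31.4
```

>>> {"method": "servo_tool", "body": {"moves": "0.02 -0.02 0 7 0.01;0.04 -0.04 0 14 0.01;0.06 -0.055 0 21 0.01;0.075 -0.07 0 28 0.01;0.075 -0.07 0 28 0.01;0.075 -0.07 0.02 28 0.01;0.075 -0.07 0.04 28 0.01;0.075 -0.07 0.043 28 0.01;0.075 -0.07 0.043 28 0.01"}}

```text
time: 14.75
position: [0.5639, 0.1573, 0.1193]
tool_rot: [0.999, 0.048, -0.003, 0.0]
ft_force: [-0.2, 0.1, -0.9]
grip_width: 0.0255
grip_force: 40.0
```

Run:
```python
from h import *
to(.5655,.158,.054,1.7)
a=cams.camera('side')[260:450,140:380]
m=cams.camera_model('wrist');i=cams.camera('wrist')
s=np.zeros((480,800,3),np.uint8);s[:285,:360]=cv2.resize(a,None,fx=1.5,fy=1.5);s[:330,360:]=cv2.resize(i,(440,330));cv2.imwrite('pics/c2.png',s)
```

```text
t 14.75 pos [0.5639 0.1573 0.1193] head 5.48 q6 1.56 w 0.0255 F [-0.2  0.1 -0.9]
shift [ 0.0022 -0.0006  0.0653] spin 3.78
```

View pics/c2.png

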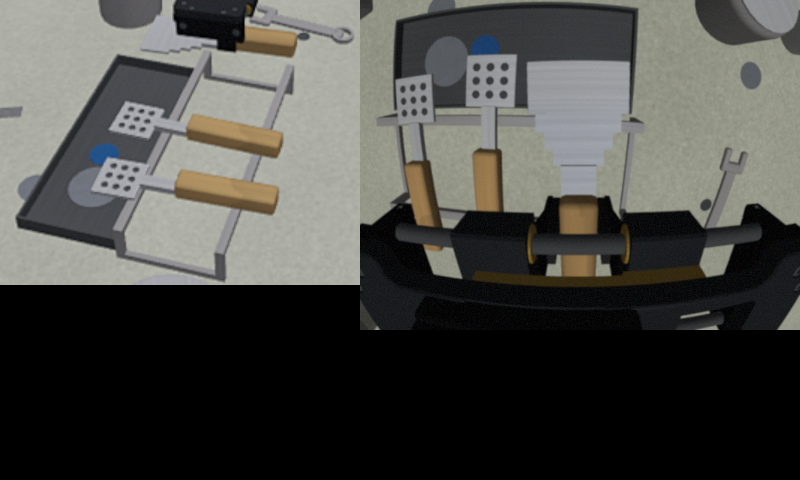

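Knife is level above the free end of the rack, left of the spanner and clear of the paddle. It needs about 4° more turn, then it goes down.

>>> {"method": "servo_tool", "body": {"moves": "0.002 -0.003 0.01 3.8 0.01;0.002 -0.003 0.03 3.8 0.01;0.002 -0.003 0.048 3.8 0.01;0.002 -0.003 0.058 3.8 0.01;0.002 -0.003 0.06 3.8 0.01;0.002 -0.003 0.062 3.8 0.01;0.002 -0.003 0.062 3.8 0.01"}}

```text
time: 15.43
position: [0.5688, 0.1611, 0.0605]
tool_rot: [1.0, 0.014, 0.001, -0.0]
ft_force: [-0.4, 0.6, -0.9]
grip_width: 0.0256
grip_force: 40.0
```

>>> {"method": "servo_tool", "body": {"moves": "0 0 0.002 0 0.01;0 0 0.004 0 0.01;0 0 0.004 0 0.01;0 0 0.004 0 0.01"}}

```text
time: 15.77
position: [0.5682, 0.1612, 0.0561]
tool_rot: [1.0, 0.014, 0.0, -0.0]
ft_force: [1.0, 0.8, -1.4]
grip_width: 0.0252
grip_force: 40.0
```

>>> {"method": "servo_tool", "body": {"moves": "0 0 0.002 0 0.01;0 0 0.004 0 0.01;0 0 0.004 0 0.01;0 0 0.004 0 0.01"}}

```text
time: 16.1
position: [0.5679, 0.1612, 0.0516]
tool_rot: [1.0, 0.014, -0.0, 0.0]
ft_force: [-0.5, 0.8, -1.2]
grip_width: 0.0257
grip_force: 40.0
```

>>> {"method": "servo_tool", "body": {"moves": "0 0 0.001 0 0.01;0 0 0.002 0 0.01;0 0 0.002 0 0.01;0 0 0.002 0 0.01"}}

```text
time: 16.43
position: [0.5682, 0.1612, 0.0506]
tool_rot: [1.0, 0.014, 0.0, -0.0]
ft_force: [-1.3, -0.1, 5.9]
grip_width: 0.0256
grip_force: 40.0
```

Contact made; releasing.

>>> {"method": "servo_tool", "body": {"moves": "0 0 0 0 0.01;0 0 0 0 0.01;0 0 0 0 0.03;0 0 0 0 0.038;0 0 0 0 0.046;0 0 0 0 0.046;0 0 0 0 0.046", "grip_force": 5}}

```text
time: 17.02
position: [0.5681, 0.1612, 0.0496]
tool_rot: [1.0, 0.014, -0.0, 0.0]
ft_force: [-0.3, -0.2, -0.1]
grip_width: 0.0439
grip_force: 0.0
```

>>> {"method": "servo_tool", "body": {"moves": "0 0 -0.01 0 0.046;0 0 -0.03 0 0.046;0 0 -0.06 0 0.046;0 0 -0.1 0 0.046;0 0 -0.13 0 0.046;0 0 -0.15 0 0.046;0 0 -0.15 0 0.046"}}

```text
time: 17.6
position: [0.5715, 0.1617, 0.206]
tool_rot: [1.0, 0.014, 0.006, -0.0]
ft_force: [0.8, -0.3, 0.4]
grip_width: 0.0463
grip_force: 0.0
```

Run:
```python
from h import *
a=cams.camera('side')[260:450,140:380]
m,i=__import__('meas').meas('w7',.067);to(.5,.1,.2,0)
s=np.zeros((480,800,3),np.uint8);s[:285,:360]=cv2.resize(a,None,fx=1.5,fy=1.5);s[:330,360:]=cv2.resize(i,(440,330));cv2.imwrite('pics/c3.png',s)
```

```text
px 224.0 263.0 c [0.53740543 0.24281253] rect [0.533  0.2427] [0.1089 0.0267] ax -179.65
px 318.0 263.0 c [0.54009527 0.15999956] rect [0.5383 0.1604] [0.0884 0.0237] ax -178.32
px 144.0 267.0 c [0.53045416 0.32268274] rect [0.5298 0.3226] [0.0777 0.0309] ax -176.61
t 17.7 pos [0.5684 0.1612 0.2012] head 1.65 q6 1.63 w 0.046 F [-0.1  0.2 -0.2]
shift [-0.0701  0.0592  0.0011] spin 1.65
```

View pics/c3.png

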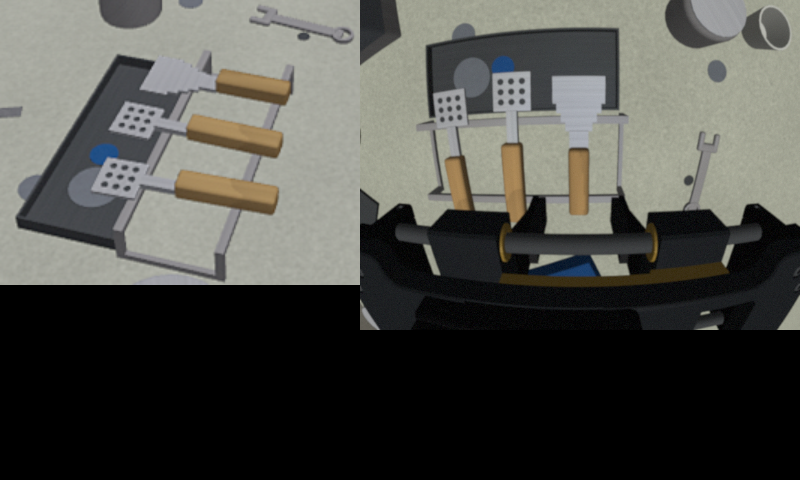

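Both views show all three tools flat across both bars, blades over the pan, with clear gaps between them.

```bash
python3 -c "
from rig import job
print(job.hand_in())"
```

```text
the job is handed in; nothing more can be done
None
```

The paddle and the knife now lie flat and square across both bars beside the resting paddle, blades over the drip pan and clear of one another; the job was handed in at about 18 s, and no verdict was returned.

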